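# Close up the row of console modules

### The job

Take the film canister out of the row of control modules and stand it upright in the steel tray beside the one already there. Slide the two loose modules along the desk, without lifting or tipping them, until the row is closed: backs against the aluminium rail and each module flush against its neighbour, in one row with the bolted-down module and with no gaps; it does not matter which loose module goes where. Leave the other canister, the two jars and the aluminium block where they are.

Things in the scene. Friction and masses are not known exactly. Their poses are not given: they have to be found in the camera images.
- rail: Fixed aluminium angle on the desk, 660 mm long (local y), upright wall 30 mm high and 6 mm thick. Origin: on the desk, in the middle of the wall's front face (the face towards the robot). Local x points away from the robot through the wall; modules stand at negative x, with their centres at x = -45 mm when their backs touch the wall. It varies in place and yaw.
- bolted: Bolted-down module that cannot move: beige box 90 mm deep (local x), 80 mm wide (local y), 40 mm high, faceplate with a white meter window; its back touches the rail. A 16 mm deep, 4 mm thick steel foot (bolt heads to 9 mm) sticks out in front of it. Origin at the centre of the box's underside, axes parallel to the rail's. It may be at the left end, the middle or the right end of the row of three.
- narrow: Narrow module, 90 mm deep, 84 mm wide, 40 mm high, with two black slide controls on top (to 45 mm). It is a loose beige box with grey faceplate, standing on the desk and sliding freely on it (about 0.3 to 0.8 kg); origin at the centre of its underside, local x along its 90 mm depth (towards the rail), y along its width, z up.
- wide: Wide module, 90 mm deep, 104 mm wide, 40 mm high, with three round black dials on top (to 45 mm). It is a loose beige box with grey faceplate, standing on the desk and sliding freely on it (about 0.3 to 0.8 kg); origin at the centre of its underside, local x along its 90 mm depth (towards the rail), y along its width, z up.
- canister: The film canister to clear away; it stands in the row, in one of the two gaps between the modules. Dark grey closed cylinder, 40 mm diameter, 76 mm tall, 70 g; origin at the centre of its underside, z up when upright.
- tray: Fixed open steel tray, 96 mm (local x) by 164 mm (local y) outside, walls 4 mm thick and 25 mm high, inner floor 4 mm above the desk. Origin at the centre of its underside. It stands nearer the robot than the row, at the left or the right.
- spare_can: Bystander: canister standing in the tray; leave it. Dark grey closed cylinder, 40 mm diameter, 76 mm tall, 70 g; origin at the centre of its underside, z up when upright.
- print_box: Fixed closed cardboard box, 100 (local x) by 150 (local y) by 40 mm high, on the side opposite to the tray; origin at the centre of its underside. Only an obstacle.
- front_jar: Bystander: amber jar, 44 mm diameter, 58 mm tall, standing in front of the row; origin at the centre of its underside.
- end_jar: Bystander: white jar, 52 mm diameter, 60 mm tall, standing beyond one end of the row; origin at the centre of its underside.
- holder: Bystander: aluminium block, 50 x 50 x 35 mm high, standing beyond the other end of the row; origin at the centre of its underside.

How it is judged:
By the outcome, as a careful person would: the job done as asked, in the order asked, and still so for the second after the job is handed in, with the robot touching nothing.
It also fails if it takes over 72 s, if anything falls off the work surface, if the arm or the gripper's body presses on something with over 40 N, if the wrist force passes 120 N, or if a joint passes its speed limit or range.

### The arm

A 6-joint arm with a two-finger parallel gripper is mounted at the origin on the work surface. World frame = base frame: x ahead of the robot, y to its left, z up, the work surface at z = 0. Lengths are in m, angles in rad, forces in N, time in s.
With the tool pointing down it reaches from about 0.3 to 0.875 m from the base axis. Payload 4.2 kg.
Tool frame: the origin (TCP) lies at the centre of the arm's flange, where the gripper is bolted on; the fingertips stand 173 mm ahead of it and the grasp point (between the pads) lies 155 mm ahead of it; z points along the fingers, x is the direction in which the jaws open and shut, and the axes are right-handed (so a half turn about z gives the same grasp; the last joint's range is limited). The gripper opens to 85 mm and grips with 20 to 120 N. Pads are 22 mm wide; open, the fingers measure 114 mm over their backs; the gripper's body (76 mm by 85 mm) begins 54 mm behind the grasp point. The pads swing forward as they close: fully open they stand 13 mm farther back than shut.
Start: joints at [-1.274, 0.32, 1.565, -0, 1.257, -0.02], TCP at [0.179, -0.546, 0.405] pointing down, gripper open.
Joint ranges: [-3.11, 3.11], [-0.84, 2.01], [0.21, 2.61], [-1.34, 4.49], [0.05, 2.63], [-2.56, 2.56]. Speed limits (rad/s): [2.57, 2.57, 3.14, 3.14, 3.14, 3.14].

### API

Orientations are given as a rotation vector (axis times angle).
In Python, from bench import ctrl, eyes, find_in gives the robot as it stands. The module is installed in compiled form; this text tells all that it offers.
- The arm moves only by the tool carry_out, never from a script. Its argument "targets" is a list of rows, each an object with "grip": the opening, from -1 (shut) to 1 (fully open), so that 0 is half open; "translation": the shift along the tool's x, y, z normalised to -1 to 1, where 1 is 100 cm, a list of three; "delta_rot": the turn, a rotation vector about the tool's x, y, z normalised to -1 to 1, where 1 is 180 degrees, a list of three. In form: [{"grip": grip, "translation": [tx, ty, tz], "delta_rot": [rx, ry, rz]}, ...]. A call has 1 to 10 rows; each row is the pose to reach, as a shift and turn from the pose commanded when the call began, along the tool's axes at that moment, turning the shorter way round; what a row does not reach only later rows make up. A row lasts 1/8 s, in which the tool goes at most 62.5 mm and 10.7 degrees, less where a joint would pass 70% of its speed; a pose out of reach is approached as far as the arm can. A call with a number of a shift or a turn outside -1 to 1 is refused whole. A call with a gripper value outside its range is refused whole. The fingers move at their own pace and stop on an object; "grip_force" is the grip in N (left out, the last holds). Time passes only in rows, so rows that repeat a pose let the fingers close. It gives the time, the measured TCP pose, the force and the opening at its end, in the units of the state.
- ctrl.read_state(): the state, without advancing time (a new reading comes with each control period).
- eyes.snapshot(name): name is "scene" or "top" or "wrist"; returns (picture, depth): 384x512x3 uint8, red, green, blue; 384x512 float32, m along the optical axis (not along the pixel's ray), 0 where there is no reading.
- eyes.get_calibration(name): a dict with "fx", "fy", "cx", "cy" (pixels), "R" (3x3) and "t" (3): a world point X has camera coordinates R X + t; the wrist camera has in their place "mount" (4x4, takes a point from camera to tool coordinates, whose origin is the TCP and whose axes are the tool frame's). Camera axes: x right, y down, z forward; pixel columns grow to the right and rows downward; lengths in m; the calibration is good to about 2 mm. A picture is of the moment at which its call begins: read the wrist's pose just before it. get_calibration takes no time and is no camera call.
- ctrl.finish_job(): hands the job in, once; it reports no verdict.
Trained networks look in the newest picture that a camera, given by its name, has taken for a name from the list of things; names that differ only in an ending like _2 or _b are one class to them, and where a whole thing is asked for, a point or a joint stands for the part that bears it (a point fixed in the world has none). Each returns a list of dicts, best first, with "confidence" (0 to 1); they miss things now and then, are a little off and sometimes report something else, mostly with a low value. They report only what shows in the picture. A call takes as long as a camera call.
- find_in(name, camera): "position" ([x, y, z] in m, in the coordinates of the camera as it stood for that picture, good to about 4 mm: the middle of the surface that is visible of it).
The state is a dict: "clock": time; "qpos": joint angles; "qvel": joint speeds; "effort": joint torques, N m; "ee_pos": TCP position; "ee_rot": TCP orientation; "force": force on the tool from outside, world axes, zero at the start; "ft_torque": the same for the moment, N m; "opening": finger opening in m.
Only numpy, scipy, OpenCV 4.12 (cv2) and the standard library are available. Lean on these libraries where they do the work, as an engineer would, in place of code of your own. Each camera call takes 0.05 s, during which the arm holds its last target.

## Working session

There is one attempt and no reset: what is moved stays moved. The work goes in short steps, Python scripts to look and compute and a tool call to move; the robot and the scene stay as the last step left them, time stands still between calls to the robot, and variables do not carry over. Pictures are saved under pics/ and viewed, and the job is handed in when it is done.

Besides the shell and the picture viewer there is one more tool, called after "Request:" by a JSON object that holds its "op" and its "data". carry_out: Moves the arm, as the interface text tells. Scaled input: -1 to 1 covers 100 cm each way for a shift and 180 degrees each way for a turn. Its arguments: {"type":"object","properties":{"targets":{"type":"array"},"grip_force":{"type":"number"}},"required":["targets"]}

```bash
ls; mkdir -p pics
python3 - <<'E'
from bench import ctrl, eyes, find_in
import cv2,numpy as np
print(ctrl.read_state())
for n in ["scene","top"]:
    p,d=eyes.snapshot(n); cv2.imwrite(f"pics/{n}0.png",p[:,:,::-1]); np.savez(f"{n}0.npz",p=p,d=d)
    c=eyes.get_calibration(n); print(n,c)
R=np.array(c["R"]);t=np.array(c["t"])
for k in ["rail","bolted","narrow","wide","canister","tray","print_box","front_jar","end_jar","holder"]:
    for r in find_in(k,"top")[:3]:
        print(k,round(r["confidence"],2),np.round(R.T@(np.array(r["position"])-t),4))
print(ctrl.read_state()["clock"])
E
```

```text
pics
{'clock': 0.0, 'qpos': array([-1.27398734e+00,  3.20284826e-01,  1.56565411e+00,  7.67883602e-06,
        1.25739852e+00, -2.00449463e-02]), 'qvel': array([-0.00031309,  0.00110328,  0.00053524,  0.00042938, -0.00059804,
        0.00126425]), 'effort': array([ 7.45193374e-04, -4.15514481e+01, -2.34159064e+01,  6.73590216e-05,
        8.18982662e-03,  2.28132201e-06]), 'ee_pos': array([ 0.17908681, -0.54622695,  0.40389573]), 'ee_rot': array([-2.54322824e+00,  1.84253786e+00,  2.17914100e-03]), 'force': array([ 0.11990412, -0.37045374, -0.37497859]), 'ft_torque': array([-0.02162667,  0.03375457,  0.04538206]), 'opening': 0.0853197271071617}
scene {'fx': 486.1088133204838, 'fy': 486.1088133204838, 'cx': 258.7600908998471, 'cy': 193.88434983407447, 'R': array([[ 0.82551838,  0.56437014, -0.00239723],
       [ 0.43313318, -0.63626649, -0.63840473],
       [-0.36182184,  0.52597652, -0.76969712]]), 't': array([-0.45925977, -0.2124882 ,  1.42985439])}
top {'fx': 392.0717819933321, 'fy': 392.0717819933321, 'cx': 253.20814298652587, 'cy': 187.72056849425027, 'R': array([[ 0.01038816, -0.99994336,  0.00231559],
       [-0.99715826, -0.01053197, -0.07459548],
       [ 0.07461564, -0.0015341 , -0.99721119]]), 't': array([-0.00238518,  0.56284911,  0.94107809])}
bolted 0.65 [ 0.6273 -0.1521  0.0378]
narrow 0.93 [0.6133 0.0248 0.0393]
wide 0.84 [0.6139 0.1978 0.0409]
canister 0.83 [ 0.6462 -0.0635  0.0767]
canister 0.7 [0.43   0.3342 0.0801]
canister 0.7 [0.4531 0.1148 0.0593]
front_jar 0.64 [0.45   0.1155 0.0593]
end_jar 0.91 [0.6656 0.3546 0.0583]
holder 0.82 [ 0.5884 -0.3227  0.0367]
holder 0.38 [ 0.4296 -0.3355  0.0425]
0.6
```

View pics/top0.png

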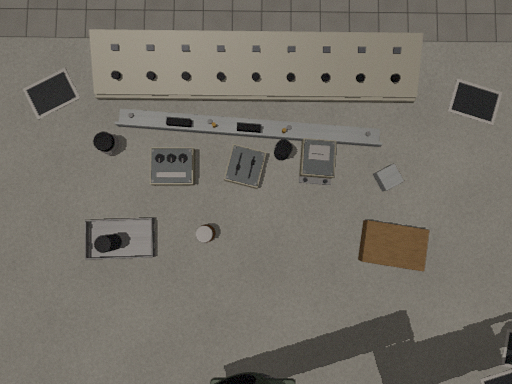

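View pics/scene0.png

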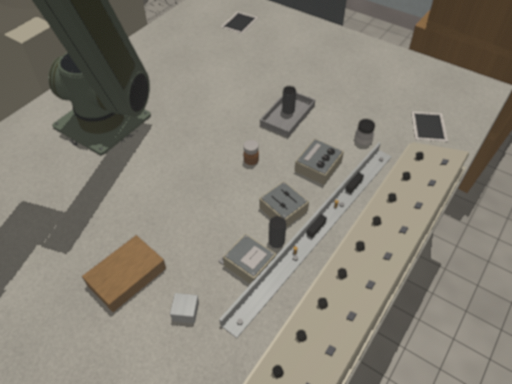

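```bash
cat > h.py <<'E'
import cv2,numpy as np
from bench import ctrl, eyes, find_in
from scipy.spatial.transform import Rotation as Ro
def cloud(n,p,d):
    c=eyes.get_calibration(n);R=np.array(c["R"]);t=np.array(c["t"])
    v,u=np.mgrid[:384,:512]
    X=np.stack([(u-c["cx"])/c["fx"]*d,(v-c["cy"])/c["fy"]*d,d],-1)
    return (X-t)@R
def cloudw(d,st):
    c=eyes.get_calibration("wrist");M=np.array(c["mount"])
    v,u=np.mgrid[:384,:512]
    X=np.stack([(u-c["cx"])/c["fx"]*d,(v-c["cy"])/c["fy"]*d,d],-1)
    T=X@M[:3,:3].T+M[:3,3]
    return T@Ro.from_rotvec(st["ee_rot"]).as_matrix().T+st["ee_pos"]
E
python3 - <<'E'
from h import *
z=np.load("top0.npz");W=cloud("top",z["p"],z["d"])
Z=W[...,2]
print("desk",np.median(Z[200:230,240:350]))
def rect(name,u0,u1,v0,v1,zl,zh):
    m=np.zeros(Z.shape,bool);m[v0:v1,u0:u1]=True
    m&=(Z>zl)&(Z<zh)
    P=W[m]; r=cv2.minAreaRect(P[:,:2].astype(np.float32)*1000)
    print(name,m.sum(),np.round(r[0],1),np.round(r[1],1),round(r[2],2),"z",np.round(np.percentile(P[:,2],[5,50,95]),4))
rect("wide",145,200,140,190,.03,.06)
rect("narrow",220,270,140,190,.03,.06)
rect("bolted",299,340,138,180,.03,.06)
rect("can",272,293,138,161,.06,.09)
rect("rail",110,385,107,148,.02,.045)
rect("railall",110,385,107,148,.003,.045)
rect("tray",80,160,213,263,.017,.035)
rect("spare",90,125,225,255,.06,.1)
rect("fjar",190,220,220,245,.04,.09)
rect("ejar",90,120,128,157,.04,.09)
rect("holder",370,408,160,192,.02,.09)
rect("box",355,433,215,272,.03,.09)
rect("console",90,422,25,100,.01,.3)
# rail profile
for u in range(130,380,30): print(u,[ (int(v),np.round(W[v,u],3).tolist()) for v in range(0)], np.round(Z[98:150,u]*1000).astype(int).tolist())
c=eyes.get_calibration("wrist");print(c)
E
```

```text
desk 0.00040649921642592064
wide 1646 [614.2 202.2] [ 90.6 104.7] 1.05 z [0.0366 0.0406 0.0456]
narrow 1290 [616.2  24.2] [84.  90.5] 76.34 z [0.0369 0.0402 0.0435]
bolted 1266 [ 640.3 -158.3] [89.  96.1] 85.77 z [0.0364 0.0404 0.0434]
can 240 [654.4 -66.4] [39.1 38.2] 46.96 z [0.0661 0.0761 0.0785]
rail 1682 [698.7  22. ] [ 78.6 667.6] 0.44 z [0.0225 0.0299 0.0414]
railall 4925 [714.6  20.4] [109.8 694.5] 0.59 z [0.0033 0.0065 0.0391]
tray 482 [436.9 327.6] [ 96.1 164.4] 2.42 z [0.0185 0.0249 0.0285]
spare 285 [427.8 344.7] [38.8 37.8] 23.64 z [0.0655 0.0799 0.0826]
fjar 232 [452.7 117.5] [37.2 37.9] 0.78 z [0.055  0.0581 0.0613]
ejar 333 [667.7 360.9] [44.6 45.4] 22.83 z [0.0506 0.0601 0.0632]
holder 460 [ 592.7 -327.8] [50.5 51.2] 27.57 z [0.0281 0.0351 0.0382]
box 2687 [ 427.9 -337.1] [151.4  99.9] 81.61 z [0.0373 0.0403 0.043 ]
console 22472 [8.611e+02 3.000e-01] [153.  803.5] 0.01 z [0.0217 0.0514 0.0711]
130 [] [15, 6, -1, -4, -1, 1, 0, -1, 3, -1, 0, 4, 5, 7, 7, 9, 8, 9, 10, 10, 4, 7, 5, 2, 4, 31, 30, 26, 12, 0, 3, -2, 2, 3, 1, 1, 0, 3, 2, 0, -2, 2, 1, 3, -1, 1, -2, 3, -2, -1,
[... 1239 characters left out ...]
2, 2, 4, 2, 6, 1, 4, 2, 30, 27, 31, 21, 5, 1, 3, 2, 1, 1, -2]
370 [] [20, 16, 21, 7, 2, 1, 2, 1, 2, 1, 1, -1, 3, 1, 0, 0, 3, -1, 0, 2, -3, 1, -1, 1, -1, -2, 0, 3, 1, -1, 2, 5, 2, 4, 11, 9, 11, 9, 4, 5, 4, 3, 6, 31, 29, 33, 23, 10, -1, 0, -3, 0]
{'fx': 317.26555672318267, 'fy': 317.26555672318267, 'cx': 255.94013622697247, 'cy': 187.64261254751798, 'mount': array([[ 9.99999356e-01,  1.09689106e-03, -2.91929960e-04,
        -6.66170133e-04],
       [-9.73990161e-04,  9.61288393e-01,  2.75542512e-01,
        -6.92669856e-02],
       [ 5.82869002e-04, -2.75542050e-01,  9.61288843e-01,
         3.16351037e-02],
       [ 0.00000000e+00,  0.00000000e+00,  0.00000000e+00,
         1.00000000e+00]])}
```

```bash
cat >> h.py <<'E'
def row(px,py,pz,th,st=None):
    """target TCP pos & tool-x world angle (deg), tool down -> normalised numbers from current"""
    st=st or ctrl.read_state()
    R0=Ro.from_rotvec(st["ee_rot"]).as_matrix()
    t=np.radians(th)
    R1=np.array([[np.cos(t),np.sin(t),0],[np.sin(t),-np.cos(t),0],[0,0,-1]])
    tr=R0.T@(np.array([px,py,pz])-st["ee_pos"])
    dr=Ro.from_matrix(R0.T@R1).as_rotvec()/np.pi
    return np.round(tr,4).tolist(),np.round(dr,4).tolist()
def railfit(W,lo=.026,hi=.036):
    Z=W[...,2];m=np.zeros(Z.shape,bool);m[105:150,110:390]=True
    return m&(Z>lo)&(Z<hi)
E
python3 - <<'E'
from h import *
z=np.load("top0.npz");W=cloud("top",z["p"],z["d"]);Z=W[...,2]
# rail wall top: per column last run of z in 24..36 bordering lower front
xs=[]
for u in list(range(125,272))+list(range(338,378)):
    col=Z[105:150,u]
    for v in range(44,0,-1):
        if col[v]>.024 and col[v]<.036 and col[v-1]>.024: 
            vv=105+v; xs.append([W[vv,u,0],W[vv,u,1],W[vv-1,u,0],vv,u]); break
xs=np.array(xs)
a=np.polyfit(xs[:,1],xs[:,0],1)
for _ in range(4):
    r=xs[:,0]-np.polyval(a,xs[:,1]); k=abs(r)<.004; a=np.polyfit(xs[k,1],xs[k,0],1)
print("front edge x = a*y+b",a,k.sum(),"yaw deg",np.degrees(np.arctan(-a[0])), r[k].std())
yaw=-np.arctan(a[0]); c,s=np.cos(yaw),np.sin(yaw)
# rail frame: ex=(c,s), ey=(-s,c)
def tof(P): return np.stack([P[:,0]*c+P[:,1]*s-a[1]*c, -P[:,0]*s+P[:,1]*c],1)
def ext(name,u0,u1,v0,v1,zl,zh):
    m=np.zeros(Z.shape,bool);m[v0:v1,u0:u1]=True;m&=(Z>zl)&(Z<zh)
    Q=tof(W[m]);print(name,np.round(np.percentile(Q,[0.5,2,50,98,99.5],0)*1000,1).T.tolist())
ext("bolted",299,340,138,180,.036,.06)
ext("wide",145,200,140,190,.036,.06)
ext("narrow",220,270,140,190,.036,.06)
ext("can",272,293,138,161,.07,.09)
ext("foot",296,336,177,190,.003,.02)
import pickle;
print(c,s,a[1]*c)
P=z["p"][95:275,75:440,::-1]; cv2.imwrite("pics/topz.png",cv2.resize(P,None,fx=2.15,fy=2.15,interpolation=cv2.INTER_CUBIC))
E
```

```text
front edge x = a*y+b [0.06857111 0.69388578] 184 yaw deg -3.922694627860607 0.0005889825809498192
bolted [[-89.9, -88.9, -45.8, -2.3, -0.7], [-149.4, -147.9, -109.2, -71.5, -70.0]]
wide [[-138.9, -136.3, -93.5, -49.6, -46.9], [191.1, 193.9, 243.3, 293.7, 297.4]]
narrow [[-127.3, -123.7, -79.8, -35.4, -31.8], [21.3, 24.6, 65.9, 107.8, 111.7]]
can [[-53.5, -52.6, -34.8, -16.9, -15.4], [-40.6, -38.9, -21.2, -3.9, -3.3]]
foot [[-123.0, -118.7, -99.2, -90.3, -89.9], [-158.7, -149.8, -112.1, -70.8, -66.8]]
0.9976572599888363 -0.06841046405022798 0.6922601814502681
```

View pics/topz.png

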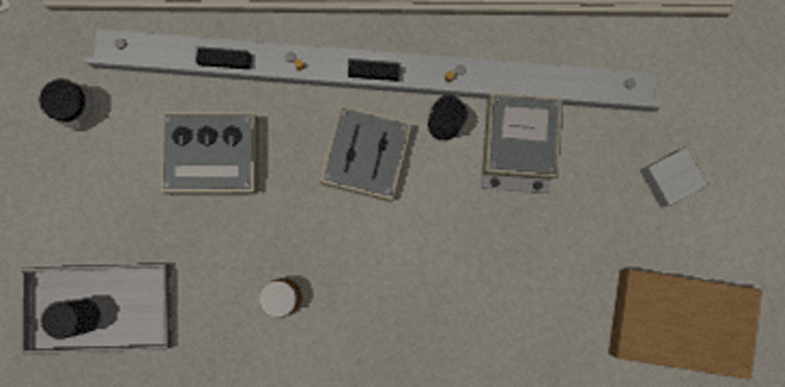

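Run:
```python
from h import *
print(row(.6545,-.0665,.30,-3.9)); print(row(.6545,-.0665,.213,-3.9))
```

```text
([-0.3079, -0.6012, 0.1047], [0.0, -0.0, -0.3775])
([-0.3079, -0.6012, 0.1917], [0.0, -0.0, -0.3775])
```

Request:
{"op": "carry_out", "data": {"targets": [{"grip": 1, "translation": [-0.3079, -0.6012, 0.1047], "delta_rot": [0, 0, -0.3775]}, {"grip": 1, "translation": [-0.3079, -0.6012, 0.1047], "delta_rot": [0, 0, -0.3775]}, {"grip": 1, "translation": [-0.3079, -0.6012, 0.1047], "delta_rot": [0, 0, -0.3775]}, {"grip": 1, "translation": [-0.3079, -0.6012, 0.1047], "delta_rot": [0, 0, -0.3775]}, {"grip": 1, "translation": [-0.3079, -0.6012, 0.1047], "delta_rot": [0, 0, -0.3775]}, {"grip": 1, "translation": [-0.3079, -0.6012, 0.1047], "delta_rot": [0, 0, -0.3775]}, {"grip": 1, "translation": [-0.3079, -0.6012, 0.1047], "delta_rot": [0, 0, -0.3775]}, {"grip": 1, "translation": [-0.3079, -0.6012, 0.1047], "delta_rot": [0, 0, -0.3775]}, {"grip": 1, "translation": [-0.3079, -0.6012, 0.1047], "delta_rot": [0, 0, -0.3775]}, {"grip": 1, "translation": [-0.3079, -0.6012, 0.1047], "delta_rot": [0, 0, -0.3775]}]}}

```text
clock: 1.85
ee_pos: [0.6151, -0.106, 0.3088]
ee_rot: [3.139, -0.106, 0.001]
force: [0.8, -0.8, -0.5]
opening: 0.0852
```

Run:
```python
from h import *
print(row(.6545,-.0665,.30,-3.9)); print(row(.6545,-.0665,.213,-3.9))
```

```text
([0.0366, -0.042, 0.0088], [0.0001, -0.0002, 0.0001])
([0.0365, -0.0421, 0.0958], [0.0001, -0.0002, 0.0001])
```

Request:
{"op": "carry_out", "data": {"targets": [{"grip": 1, "translation": [0.0366, -0.042, 0.0088], "delta_rot": [0, 0, 0]}, {"grip": 1, "translation": [0.0366, -0.042, 0.0088], "delta_rot": [0, 0, 0]}, {"grip": 1, "translation": [0.0366, -0.042, 0.0088], "delta_rot": [0, 0, 0]}]}}

```text
clock: 2.22
ee_pos: [0.6529, -0.0683, 0.2999]
ee_rot: [3.139, -0.106, -0.002]
force: [-1.1, -0.9, 0.4]
opening: 0.0853
```

Run:
```python
from h import *
st=ctrl.read_state();p,d=eyes.snapshot("wrist");cv2.imwrite("pics/w1.png",p[:,:,::-1]);np.savez("w1.npz",p=p,d=d)
W=cloudw(d,st);Z=W[...,2]
m=(Z>.06)&(Z<.09)&(abs(W[...,0]-.6545)<.04)&(abs(W[...,1]+.0665)<.04)
P=W[m];print(m.sum(),np.percentile(P,[1,50,99],0)); print(cv2.minAreaRect(P[:,:2].astype(np.float32)*1000))
print(st["ee_pos"],row(.6545,-.0665,.213,-3.9))
# modules
for n,cx,cy in [("bol",.64,-.155),("nar",.616,.024)]:
    m=(Z>.035)&(Z<.05)&(abs(W[...,0]-cx)<.055)&(abs(W[...,1]-cy)<.06)
    P=W[m]; print(n,m.sum(),cv2.minAreaRect(P[:,:2].astype(np.float32)*1000), np.median(P[:,2]))
```

```text
2948 [[ 0.63442965 -0.08396731  0.06198489]
 [ 0.65271558 -0.06403868  0.07498996]
 [ 0.67085489 -0.04693255  0.07649866]]
((652.7013549804688, -66.06536865234375), (38.965904235839844, 38.98020553588867), 42.394447326660156)
[ 0.65287542 -0.06830549  0.29988469] ([0.0018, -0.0026, 0.0873], [0.0002, 0.0002, -0.0002])
bol 9079 ((635.5210571289062, -153.64976501464844), (81.58370971679688, 90.3630599975586), 86.04084777832031) 0.03920382830293334
nar 16758 ((613.510498046875, 24.338024139404297), (84.19775390625, 90.49842834472656), 76.33903503417969) 0.03912315030679628
```

View pics/w1.png

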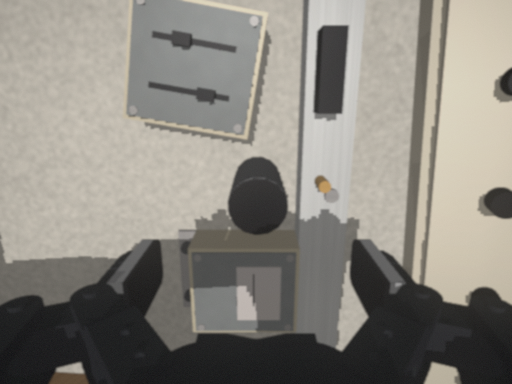

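Request:
{"op": "carry_out", "data": {"targets": [{"grip": 1, "translation": [0.0005, -0.002, 0.045], "delta_rot": [0, 0, 0]}, {"grip": 1, "translation": [0.0005, -0.002, 0.087], "delta_rot": [0, 0, 0]}, {"grip": 1, "translation": [0.0005, -0.002, 0.087], "delta_rot": [0, 0, 0]}, {"grip": -0.3, "translation": [0.0005, -0.002, 0.087], "delta_rot": [0, 0, 0]}, {"grip": -0.3, "translation": [0.0005, -0.002, 0.087], "delta_rot": [0, 0, 0]}, {"grip": -0.3, "translation": [0.0005, -0.002, 0.087], "delta_rot": [0, 0, 0]}, {"grip": -0.3, "translation": [0.0005, -0.002, 0.087], "delta_rot": [0, 0, 0]}, {"grip": -0.3, "translation": [0.0005, -0.002, 0.087], "delta_rot": [0, 0, 0]}], "grip_force": 30}}

```text
clock: 3.28
ee_pos: [0.6543, -0.0664, 0.2153]
ee_rot: [3.139, -0.106, 0.005]
force: [-0.4, 0.0, 6.1]
opening: 0.0393
```

Run:
```python
from h import *
print(row(.6545,-.0665,.34,-3.9)); print(row(.4385,.2896,.34,2.4));print(row(.4385,.2896,.2205,2.4))
```

```text
([0.0007, 0.0002, -0.1247], [0.0002, -0.001, 0.0001])
([-0.239, -0.3405, -0.1257], [0.0003, -0.001, -0.0349])
([-0.2393, -0.3405, -0.0062], [0.0003, -0.001, -0.0349])
```

Request:
{"op": "carry_out", "data": {"targets": [{"grip": -0.3, "translation": [0, 0, -0.06], "delta_rot": [0, 0, 0]}, {"grip": -0.3, "translation": [0, 0, -0.12], "delta_rot": [0, 0, 0]}, {"grip": -0.3, "translation": [-0.239, -0.3405, -0.125], "delta_rot": [0, 0, -0.035]}, {"grip": -0.3, "translation": [-0.239, -0.3405, -0.125], "delta_rot": [0, 0, -0.035]}, {"grip": -0.3, "translation": [-0.239, -0.3405, -0.125], "delta_rot": [0, 0, -0.035]}, {"grip": -0.3, "translation": [-0.239, -0.3405, -0.125], "delta_rot": [0, 0, -0.035]}, {"grip": -0.3, "translation": [-0.239, -0.3405, -0.125], "delta_rot": [0, 0, -0.035]}, {"grip": -0.3, "translation": [-0.239, -0.3405, -0.125], "delta_rot": [0, 0, -0.035]}, {"grip": -0.3, "translation": [-0.239, -0.3405, -0.125], "delta_rot": [0, 0, -0.035]}, {"grip": -0.3, "translation": [-0.239, -0.3405, -0.125], "delta_rot": [0, 0, -0.035]}]}}

```text
clock: 4.53
ee_pos: [0.437, 0.2917, 0.3386]
ee_rot: [-3.14, -0.073, -0.001]
force: [0.1, -0.1, -0.7]
opening: 0.0392
```

Run:
```python
from h import *
s=ctrl.read_state();print(s["opening"],s["ee_pos"],s["qpos"])
print(row(.4385,.2896,.24,2.4));print(row(.4385,.2896,.2205,2.4))
p,d=eyes.snapshot("top");W=cloud("top",p,d);Z=W[...,2];np.savez("top1.npz",p=p,d=d)
cv2.imwrite("pics/top1.png",p[:,:,::-1])
```

```text
0.03918721580761545 [0.43698488 0.2917051  0.33860967] [5.66646555e-01 2.94781275e-01 1.77892266e+00 2.94016300e-04
 1.06708559e+00 5.20024173e-01]
([0.0014, 0.0022, 0.0986], [-0.0002, -0.0002, 0.0015])
([0.0013, 0.0022, 0.1181], [-0.0002, -0.0002, 0.0015])
```

View pics/top1.png

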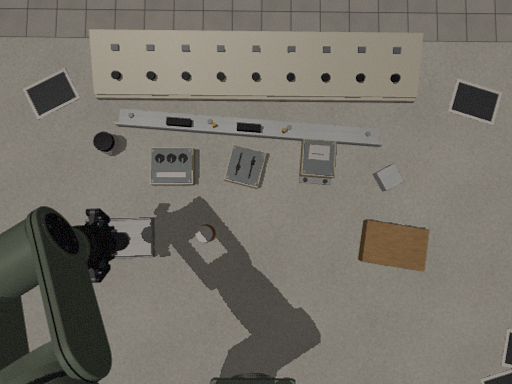

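Request:
{"op": "carry_out", "data": {"targets": [{"grip": -0.3, "translation": [0.001, 0.001, 0.05], "delta_rot": [0, 0, 0]}, {"grip": -0.3, "translation": [0.001, 0.001, 0.1], "delta_rot": [0, 0, 0]}, {"grip": -0.3, "translation": [0.001, 0.001, 0.11], "delta_rot": [0, 0, 0]}, {"grip": -0.3, "translation": [0.001, 0.001, 0.117], "delta_rot": [0, 0, 0]}, {"grip": -0.3, "translation": [0.001, 0.001, 0.119], "delta_rot": [0, 0, 0]}, {"grip": -0.3, "translation": [0.001, 0.001, 0.119], "delta_rot": [0, 0, 0]}]}}

```text
clock: 5.32
ee_pos: [0.4401, 0.2889, 0.2204]
ee_rot: [-3.14, -0.066, -0.004]
force: [-0.1, -0.2, -1.4]
opening: 0.0393
```

Request:
{"op": "carry_out", "data": {"targets": [{"grip": -0.3, "translation": [0, 0, 0.0015], "delta_rot": [0, 0, 0]}, {"grip": -0.3, "translation": [0, 0, 0.0015], "delta_rot": [0, 0, 0]}]}}

```text
clock: 5.58
ee_pos: [0.4399, 0.2891, 0.2193]
ee_rot: [-3.14, -0.066, -0.004]
force: [-1.8, -1.2, 6.2]
opening: 0.0391
```

Contact with the floor (6 N). Release and rise.

Request:
{"op": "carry_out", "data": {"targets": [{"grip": 0.1, "translation": [0, 0, 0], "delta_rot": [0, 0, 0]}, {"grip": 0.5, "translation": [0, 0, 0], "delta_rot": [0, 0, 0]}, {"grip": 1, "translation": [0, 0, 0], "delta_rot": [0, 0, 0]}, {"grip": 1, "translation": [0, 0, -0.03], "delta_rot": [0, 0, 0]}, {"grip": 1, "translation": [0, 0, -0.08], "delta_rot": [0, 0, 0]}, {"grip": 1, "translation": [0, 0, -0.12], "delta_rot": [0, 0, 0]}, {"grip": 1, "translation": [0, 0, -0.12], "delta_rot": [0, 0, 0]}]}}

```text
clock: 6.45
ee_pos: [0.4402, 0.2892, 0.3408]
ee_rot: [-3.137, -0.066, -0.01]
force: [0.1, -0.3, -0.4]
opening: 0.0855
```

Run:
```python
from h import *
st=ctrl.read_state();p,d=eyes.snapshot("wrist");cv2.imwrite("pics/w2.png",p[:,:,::-1]);np.savez("w2.npz",p=p,d=d)
p,d=eyes.snapshot("scene");cv2.imwrite("pics/s2.png",p[:,:,::-1])
print(st["ee_pos"],st["clock"])
```

```text
[0.44022355 0.28920446 0.34084918] 6.45
```

View pics/w2.png

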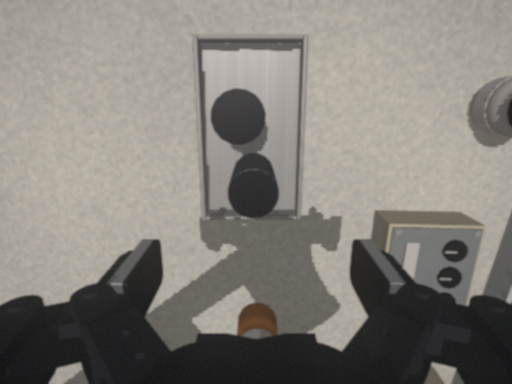

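View pics/s2.png

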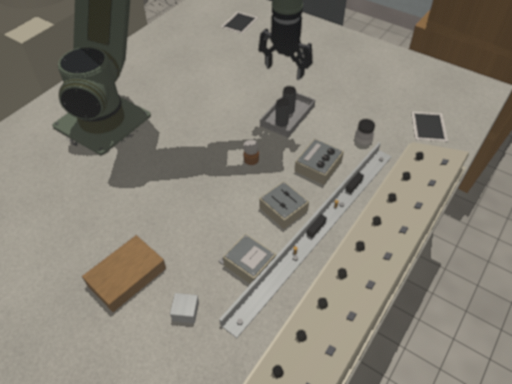

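```bash
cat >> h.py <<'E'
c_,s_,B_=.99766,-.06841,.69226
def r2w(xr,yr): return c_*(xr+B_)-s_*yr, s_*(xr+B_)+c_*yr
def w2r(x,y): return c_*x+s_*y-B_, -s_*x+c_*y
def rowr(xr,yr,z,th): return row(*r2w(xr,yr),z,th-3.92)
def where():
    s=ctrl.read_state();R=Ro.from_rotvec(s["ee_rot"]).as_matrix()
    print("clk",s["clock"],"rail xy",np.round(w2r(*s["ee_pos"][:2]),4),"z",round(s["ee_pos"][2],4),"th",round(np.degrees(np.arctan2(R[1,0],R[0,0]))+3.92,2),"F",np.round(s["force"],1),"open",round(s["opening"],4))
E
python3 - <<'E'
from h import *
where()
print(rowr(-.165,.066,.30,90));print(rowr(-.165,.066,.178,90))
E
```

```text
clk 6.55 rail xy [-0.2738  0.318 ] z 0.3373 th 6.32 F [-0.1 -0.4  0.3] open 0.085
([0.0804, 0.2624, 0.0374], [-0.0, 0.0001, -0.4649])
([0.0804, 0.2624, 0.1594], [-0.0, 0.0001, -0.4649])
```

Request:
{"op": "carry_out", "data": {"targets": [{"grip": 0.4, "translation": [0.0804, 0.2624, 0.037], "delta_rot": [0, 0, -0.465]}, {"grip": 0.4, "translation": [0.0804, 0.2624, 0.037], "delta_rot": [0, 0, -0.465]}, {"grip": 0.4, "translation": [0.0804, 0.2624, 0.037], "delta_rot": [0, 0, -0.465]}, {"grip": 0.4, "translation": [0.0804, 0.2624, 0.037], "delta_rot": [0, 0, -0.465]}, {"grip": 0.4, "translation": [0.0804, 0.2624, 0.037], "delta_rot": [0, 0, -0.465]}, {"grip": 0.4, "translation": [0.0804, 0.2624, 0.037], "delta_rot": [0, 0, -0.465]}, {"grip": 0.4, "translation": [0.0804, 0.2624, 0.037], "delta_rot": [0, 0, -0.465]}, {"grip": 0.4, "translation": [0.0804, 0.2624, 0.037], "delta_rot": [0, 0, -0.465]}, {"grip": 0.4, "translation": [0.0804, 0.2624, 0.08], "delta_rot": [0, 0, -0.465]}, {"grip": 0.4, "translation": [0.0804, 0.2624, 0.11], "delta_rot": [0, 0, -0.465]}]}}

```text
clock: 7.8
ee_pos: [0.5297, 0.0299, 0.2247]
ee_rot: [-2.293, -2.143, 0.005]
force: [0.3, 0.1, 0.0]
opening: 0.0596
```

Run:
```python
from h import *
where();print(rowr(-.165,.066,.178,90));print(rowr(-.12,.066,.178,90))
```

```text
clk 7.8 rail xy [-0.1659  0.066 ] z 0.2247 th 90.03 F [0.3 0.1 0. ] open 0.0596
([-0.0, 0.0011, 0.0467], [-0.0014, 0.0002, 0.0002])
([-0.0, 0.0461, 0.0465], [-0.0014, 0.0002, 0.0002])
```

Request:
{"op": "carry_out", "data": {"targets": [{"grip": 0.4, "translation": [0, 0.001, 0.047], "delta_rot": [0, 0, 0]}, {"grip": 0.4, "translation": [0, 0.01, 0.047], "delta_rot": [0, 0, 0]}, {"grip": 0.4, "translation": [0, 0.018, 0.047], "delta_rot": [0, 0, 0]}, {"grip": 0.4, "translation": [0, 0.024, 0.047], "delta_rot": [0, 0, 0]}, {"grip": 0.4, "translation": [0, 0.03, 0.047], "delta_rot": [0, 0, 0]}, {"grip": 0.4, "translation": [0, 0.036, 0.047], "delta_rot": [0, 0, 0]}, {"grip": 0.4, "translation": [0, 0.042, 0.047], "delta_rot": [0, 0, 0]}, {"grip": 0.4, "translation": [0, 0.048, 0.047], "delta_rot": [0, 0, 0]}, {"grip": 0.4, "translation": [0, 0.054, 0.047], "delta_rot": [0, 0, 0]}, {"grip": 0.4, "translation": [0, 0.056, 0.047], "delta_rot": [0, 0, 0]}]}}

```text
clock: 9.05
ee_pos: [0.5872, 0.0263, 0.1806]
ee_rot: [2.296, 2.145, 0.0]
force: [-3.9, 0.2, 3.1]
opening: 0.0602
```

```bash
cat >> h.py <<'E'
def mod(W,yc,xc=-.07,zmin=.034,hx=.075,hy=.066):
    xr=c_*W[...,0]+s_*W[...,1]-B_; yr=-s_*W[...,0]+c_*W[...,1]
    m=(W[...,2]>zmin)&(W[...,2]<.05)&(abs(xr-xc)<hx)&(abs(yr-yc)<hy)
    if m.sum()<50: return None
    return m.sum(),np.round(np.array(cv2.minAreaRect(np.stack([xr[m],yr[m]],1).astype(np.float32)*1000)[0]),1),np.round(cv2.minAreaRect(np.stack([xr[m],yr[m]],1).astype(np.float32)*1000)[1:2],1),round(cv2.minAreaRect(np.stack([xr[m],yr[m]],1).astype(np.float32)*1000)[2],2)
def wsnap(name):
    st=ctrl.read_state();p,d=eyes.snapshot("wrist");cv2.imwrite(f"pics/{name}.png",p[:,:,::-1]);return cloudw(d,st)
def tsnap(name):
    p,d=eyes.snapshot("top");cv2.imwrite(f"pics/{name}.png",p[:,:,::-1]);return cloud("top",p,d)
E
python3 - <<'E'
from h import *
where();W=wsnap("w3")
W2=tsnap("t3"); print(mod(W2,.066))
E
```

```text
clk 9.05 rail xy [-0.1083  0.0664] z 0.1806 th 90.03 F [-3.9  0.2  3.1] open 0.0602
None
```

View pics/w3.png

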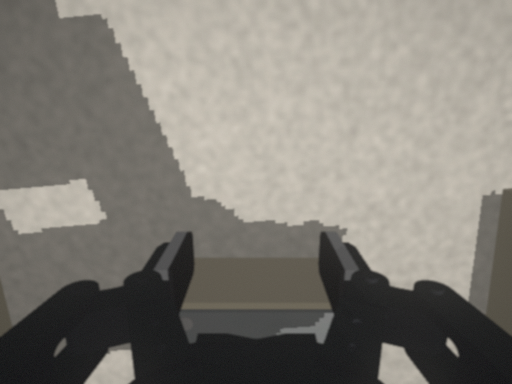

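View pics/t3.png

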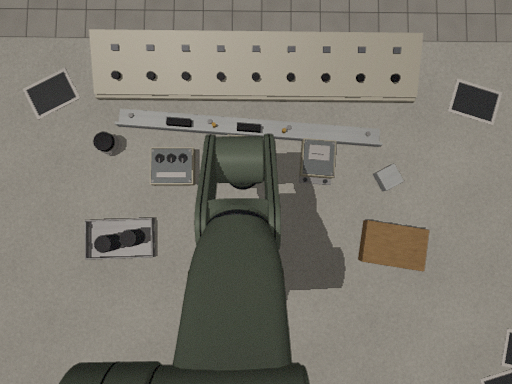

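Request:
{"op": "carry_out", "data": {"targets": [{"grip": 0.4, "translation": [0, 0.003, 0.001], "delta_rot": [0, 0, 0]}, {"grip": 0.4, "translation": [0, 0.006, 0.001], "delta_rot": [0, 0, 0]}, {"grip": 0.4, "translation": [0, 0.008, 0.001], "delta_rot": [0, 0, 0]}, {"grip": 0.4, "translation": [0, 0.009, 0.001], "delta_rot": [0, 0, 0]}]}}

```text
clock: 9.65
ee_pos: [0.5941, 0.0257, 0.1794]
ee_rot: [-2.293, -2.141, 0.007]
force: [-12.1, 1.9, 7.6]
opening: 0.0594
```

Request:
{"op": "carry_out", "data": {"targets": [{"grip": 0.4, "translation": [0, 0.001, 0], "delta_rot": [0, 0, 0]}, {"grip": 0.4, "translation": [0, 0.001, 0], "delta_rot": [0, 0, 0]}]}}

```text
clock: 9.9
ee_pos: [0.5943, 0.0257, 0.1794]
ee_rot: [-2.292, -2.14, 0.009]
force: [-11.8, 0.4, 9.6]
opening: 0.0597
```

Run:
```python
from h import *
where();print(rowr(-.13,.066,.19,90));print(rowr(-.047,.133,.25,0));print(rowr(-.047,.133,.18,0))
```

```text
clk 9.9 rail xy [-0.1011  0.0663] z 0.1794 th 90.01 F [-11.8   0.4   9.6] open 0.0597
([-0.0003, -0.029, -0.0103], [-0.0027, 0.0001, 0.0])
([0.0667, 0.0535, -0.071], [-0.002, 0.0022, 0.5])
([0.0667, 0.0541, -0.001], [-0.002, 0.0022, 0.5])
```

Request:
{"op": "carry_out", "data": {"targets": [{"grip": 0.4, "translation": [0, -0.015, 0], "delta_rot": [0, 0, 0]}, {"grip": 0.4, "translation": [0, -0.03, -0.03], "delta_rot": [0, 0, 0]}, {"grip": -0.06, "translation": [0.03, 0, -0.075], "delta_rot": [0, 0, 0.1]}, {"grip": -0.06, "translation": [0.0667, 0.0535, -0.075], "delta_rot": [0, 0, 0.5]}, {"grip": -0.06, "translation": [0.0667, 0.0535, -0.075], "delta_rot": [0, 0, 0.5]}, {"grip": -0.06, "translation": [0.0667, 0.0535, -0.075], "delta_rot": [0, 0, 0.5]}, {"grip": -0.06, "translation": [0.0667, 0.0535, -0.075], "delta_rot": [0, 0, 0.5]}, {"grip": -0.06, "translation": [0.0667, 0.0535, -0.075], "delta_rot": [0, 0, 0.5]}, {"grip": -0.06, "translation": [0.0667, 0.0535, -0.075], "delta_rot": [0, 0, 0.5]}, {"grip": -0.06, "translation": [0.0667, 0.0535, -0.075], "delta_rot": [0, 0, 0.5]}]}}

```text
clock: 11.15
ee_pos: [0.6552, 0.0883, 0.2548]
ee_rot: [-3.142, 0.006, -0.005]
force: [0.7, 0.5, -0.1]
opening: 0.0402
```

Run:
```python
from h import *
where();print(rowr(-.047,.133,.18,0))
W=tsnap("t4"); print(mod(W,.066),mod(W,.243,-.093))
```

```text
clk 11.15 rail xy [-0.0447  0.133 ] z 0.2548 th 3.72 F [ 0.7  0.5 -0.1] open 0.0402
([-0.0026, -0.0002, 0.0748], [-0.0001, -0.001, 0.0207])
(np.int64(770), array([-36.1,  62.1]), array([[ 89.4, 107.6]]), 72.81) (np.int64(313), array([-67.8, 214.1]), array([[44.5, 41.7]]), 5.97)
```

View pics/t4.png

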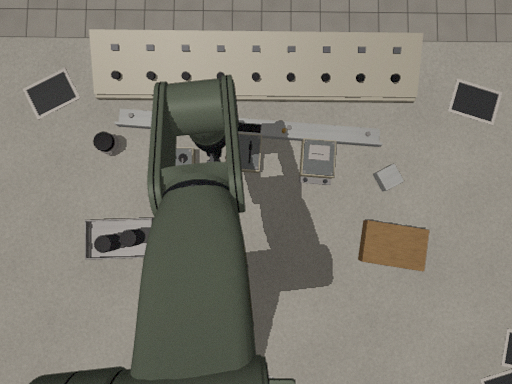

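Run:
```python
from h import *
W=wsnap("w4"); print(mod(W,.066,-.047),mod(W,.243,-.093)); print(rowr(-.047,.133,.18,0))
```

```text
(np.int64(8903), array([-47. ,  80.8]), array([[83. , 79.2]]), 6.91) (np.int64(18656), array([-93.8, 220.7]), array([[90.6, 58.3]]), 4.69)
([-0.0024, -0.0002, 0.0748], [-0.0, -0.0008, 0.0227])
```

View pics/w4.png

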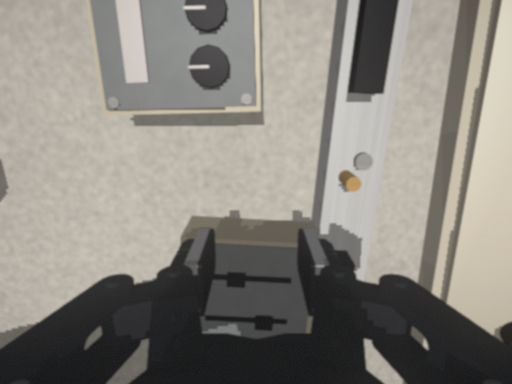

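Run:
```python
from h import *
W=wsnap("w5")
for u in (200,250,300):
    for v in range(205,262,6):
        x,y=w2r(W[v,u,0],W[v,u,1]); print(u,v,np.round([x*1000,y*1000,W[v,u,2]*1000],1))
```

```text
200 205 [-86.  122.7  -1.1]
200 211 [-85.8 118.1  -0.8]
200 217 [-85.1 114.7   2.9]
200 223 [-83.2 114.9  14.6]
200 229 [-71.7 142.7  87.5]
200 235 [-70.6 142.7  93.8]
200 241 [-69.7 142.5  99.4]
200 247 [-68.6 143.  105.8]
200 253 [-67.8 143.  110.9]
200 259 [-67.2 142.4 114.5]
250 205 [-48.8 125.1  -2. ]
250 211 [-48.5 121.5   1.4]
250 217 [-48.1 116.   -0.7]
250 223 [-47.9 115.    8.6]
250 229 [-47.7 114.8  19.2]
250 235 [-47.6 114.5  28.3]
250 241 [-47.4 114.4  37.3]
250 247 [-47.2 111.1  39.2]
250 253 [-46.9 106.4  38.3]
250 259 [-46.6 102.   38. ]
300 205 [-11.4 127.8  -1.9]
300 211 [-10.9 123.1  -1.6]
300 217 [-10.5 118.5  -1.2]
300 223 [-10.5 114.9   1.9]
300 229 [-25.7 146.2  87.9]
300 235 [-26.  144.7  91.3]
300 241 [-25.8 142.2  92.2]
300 247 [-25.7 139.8  93.3]
300 253 [-25.4 136.8  93.2]
300 259 [-25.3 134.5  94.5]
```

Request:
{"op": "carry_out", "data": {"targets": [{"grip": -0.06, "translation": [-0.0024, -0.003, 0.01], "delta_rot": [0, 0, 0.022]}, {"grip": -0.06, "translation": [-0.0024, -0.003, 0.04], "delta_rot": [0, 0, 0.022]}, {"grip": -0.06, "translation": [-0.0024, -0.003, 0.073], "delta_rot": [0, 0, 0.022]}, {"grip": -0.06, "translation": [-0.0024, -0.003, 0.075], "delta_rot": [0, 0, 0.022]}]}}

```text
clock: 11.8
ee_pos: [0.6514, 0.0912, 0.1772]
ee_rot: [3.139, -0.101, -0.007]
force: [-0.6, -0.4, 0.7]
opening: 0.04
```

Run:
```python
from h import *
where();print(rowr(-.047,.126,.18,0),rowr(-.047,.030,.18,0))
```

```text
clk 11.8 rail xy [-0.0486  0.1356] z 0.1772 th 0.25 F [-0.6 -0.4  0.7] open 0.04
([0.0016, 0.0096, -0.0028], [0.0003, 0.0014, 0.0014]) ([0.0011, 0.1056, -0.0027], [0.0003, 0.0014, 0.0014])
```

Request:
{"op": "carry_out", "data": {"targets": [{"grip": -0.06, "translation": [0.001, 0.008, -0.001], "delta_rot": [0, 0, 0.001]}, {"grip": -0.06, "translation": [0.001, 0.018, -0.001], "delta_rot": [0, 0, 0.001]}, {"grip": -0.06, "translation": [0.001, 0.028, -0.001], "delta_rot": [0, 0, 0.001]}, {"grip": -0.06, "translation": [0.001, 0.038, -0.001], "delta_rot": [0, 0, 0.001]}, {"grip": -0.06, "translation": [0.001, 0.048, -0.001], "delta_rot": [0, 0, 0.001]}, {"grip": -0.06, "translation": [0.001, 0.058, -0.001], "delta_rot": [0, 0, 0.001]}, {"grip": -0.06, "translation": [0.001, 0.068, -0.001], "delta_rot": [0, 0, 0.001]}, {"grip": -0.06, "translation": [0.001, 0.078, -0.001], "delta_rot": [0, 0, 0.001]}, {"grip": -0.06, "translation": [0.001, 0.088, -0.001], "delta_rot": [0, 0, 0.001]}, {"grip": -0.06, "translation": [0.001, 0.096, -0.001], "delta_rot": [0, 0, 0.001]}]}}

```text
clock: 13.05
ee_pos: [0.6468, -0.0052, 0.1806]
ee_rot: [3.14, -0.11, -0.0]
force: [0.2, 4.1, 2.0]
opening: 0.0399
```

Run:
```python
from h import *
where();W=wsnap("w6");W2=tsnap("t6")
print(rowr(-.047,.025,.18,0))
```

```text
clk 13.05 rail xy [-0.0467  0.039 ] z 0.1806 th -0.08 F [0.2 4.1 2. ] open 0.0399
([-0.0002, 0.0134, 0.0004], [0.0005, 0.0003, -0.0004])
```

View pics/t6.png

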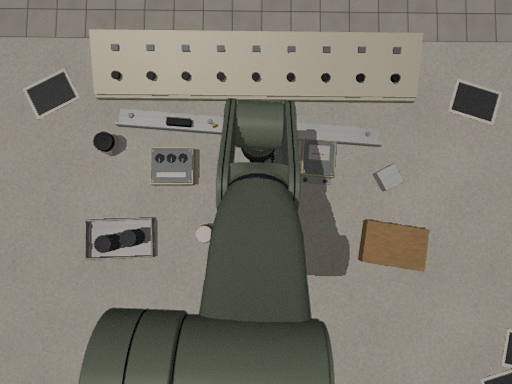

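View pics/w6.png

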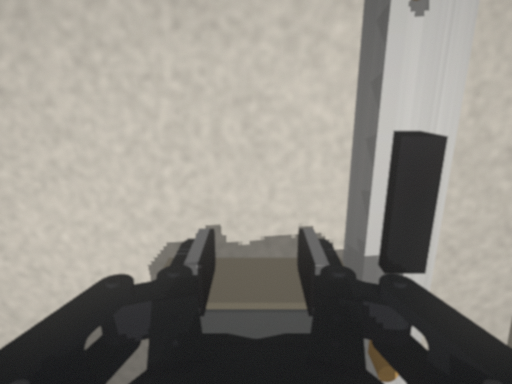

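Sliding at 4 N with both fingers on the side face. Continue slowly to contact.

Request:
{"op": "carry_out", "data": {"targets": [{"grip": -0.06, "translation": [0, 0.005, 0], "delta_rot": [0, 0, 0]}, {"grip": -0.06, "translation": [0, 0.009, 0], "delta_rot": [0, 0, 0]}, {"grip": -0.06, "translation": [0, 0.012, 0], "delta_rot": [0, 0, 0]}, {"grip": -0.06, "translation": [0, 0.014, 0], "delta_rot": [0, 0, 0]}, {"grip": -0.06, "translation": [0, 0.015, 0], "delta_rot": [0, 0, 0]}, {"grip": -0.06, "translation": [0, 0.016, 0], "delta_rot": [0, 0, 0]}]}}

```text
clock: 13.9
ee_pos: [0.6456, -0.02, 0.1805]
ee_rot: [-3.139, 0.11, 0.001]
force: [-0.9, 7.7, -2.1]
opening: 0.0401
```

Request:
{"op": "carry_out", "data": {"targets": [{"grip": -0.06, "translation": [0, 0.0015, 0], "delta_rot": [0, 0, 0]}, {"grip": -0.06, "translation": [0, 0.0025, 0], "delta_rot": [0, 0, 0]}]}}

```text
clock: 14.15
ee_pos: [0.6456, -0.0206, 0.1806]
ee_rot: [-3.135, 0.111, 0.0]
force: [1.9, 14.8, -2.2]
opening: 0.0402
```

Run:
```python
from h import *
where()
```

```text
clk 14.15 rail xy [-0.0468  0.0236] z 0.1806 th -0.13 F [ 1.9 14.8 -2.2] open 0.0402
```

Run:
```python
from h import *
where();print(rowr(-.047,.04,.181,0));print(rowr(-.172,.243,.26,90));print(rowr(-.172,.243,.178,90))
```

```text
clk 14.15 rail xy [-0.0468  0.0236] z 0.1806 th -0.13 F [ 1.9 14.8 -2.2] open 0.0402
([-0.0003, -0.0164, -0.0003], [-0.0015, 0.0001, -0.0007])
([-0.1257, -0.2195, -0.0784], [-0.0012, -0.0011, -0.5007])
([-0.1257, -0.2191, 0.0036], [-0.0012, -0.0011, -0.5007])
```

Request:
{"op": "carry_out", "data": {"targets": [{"grip": -0.06, "translation": [0, -0.016, 0], "delta_rot": [0, 0, 0]}, {"grip": -0.06, "translation": [0, -0.02, -0.05], "delta_rot": [0, 0, 0]}, {"grip": 0.5, "translation": [-0.03, -0.05, -0.08], "delta_rot": [0, 0, -0.06]}, {"grip": 0.65, "translation": [-0.1257, -0.2195, -0.08], "delta_rot": [0, 0, -0.5]}, {"grip": 0.65, "translation": [-0.1257, -0.2195, -0.08], "delta_rot": [0, 0, -0.5]}, {"grip": 0.65, "translation": [-0.1257, -0.2195, -0.08], "delta_rot": [0, 0, -0.5]}, {"grip": 0.65, "translation": [-0.1257, -0.2195, -0.08], "delta_rot": [0, 0, -0.5]}, {"grip": 0.65, "translation": [-0.1257, -0.2195, -0.08], "delta_rot": [0, 0, -0.5]}, {"grip": 0.65, "translation": [-0.1257, -0.2195, -0.08], "delta_rot": [0, 0, -0.5]}, {"grip": 0.65, "translation": [-0.1257, -0.2195, -0.08], "delta_rot": [0, 0, -0.5]}]}}

```text
clock: 15.4
ee_pos: [0.5355, 0.205, 0.261]
ee_rot: [2.363, 2.068, 0.0]
force: [0.2, 0.6, 0.3]
opening: 0.0706
```

Run:
```python
from h import *
where();print(rowr(-.172,.243,.178,90))
W=tsnap("t7"); print("nar",mod(W,-.028,-.045,.035,.06,.05),"bolted+nar",mod(W,-.07,-.045,.035,.06,.1))
W=wsnap("w7"); print(mod(W,.243,-.093))
p=cv2.imread("pics/t7.png")[100:200,130:350];cv2.imwrite("pics/t7z.png",cv2.resize(p,None,fx=3.5,fy=3.5,interpolation=cv2.INTER_CUBIC))
```

```text
clk 15.4 rail xy [-0.1721  0.2411] z 0.261 th 86.29 F [0.2 0.6 0.3] open 0.0706
([0.002, -0.0002, 0.083], [0.0004, 0.0003, -0.0206])
nar (np.int64(1400), array([-46.4, -31.9]), array([[90.6, 92. ]]), 0.01) bolted+nar (np.int64(2486), array([-44.4, -68.1]), array([[ 94.7, 164.4]]), 0.01)
(np.int64(12081), array([-101.6,  242.8]), array([[ 79.3, 104.7]]), 4.63)
```

View pics/t7z.png

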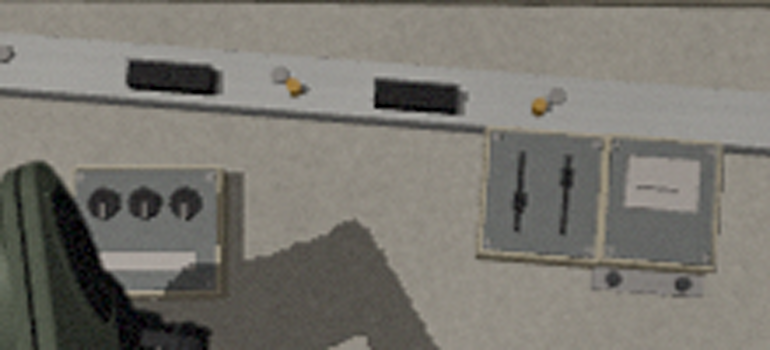

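View pics/w7.png

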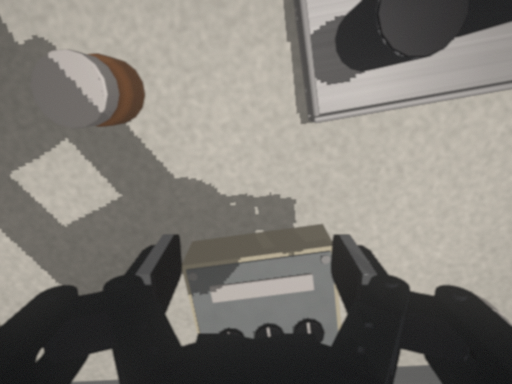

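Request:
{"op": "carry_out", "data": {"targets": [{"grip": 0.65, "translation": [0.002, 0, 0.03], "delta_rot": [0, 0, -0.0206]}, {"grip": 0.65, "translation": [0.002, 0, 0.08], "delta_rot": [0, 0, -0.0206]}, {"grip": 0.65, "translation": [0.002, 0.004, 0.083], "delta_rot": [0, 0, -0.0206]}, {"grip": 0.65, "translation": [0.002, 0.014, 0.083], "delta_rot": [0, 0, -0.0206]}, {"grip": 0.65, "translation": [0.002, 0.022, 0.083], "delta_rot": [0, 0, -0.0206]}, {"grip": 0.65, "translation": [0.002, 0.03, 0.083], "delta_rot": [0, 0, -0.0206]}, {"grip": 0.65, "translation": [0.002, 0.038, 0.083], "delta_rot": [0, 0, -0.0206]}, {"grip": 0.65, "translation": [0.002, 0.046, 0.083], "delta_rot": [0, 0, -0.0206]}, {"grip": 0.65, "translation": [0.002, 0.054, 0.083], "delta_rot": [0, 0, -0.0206]}, {"grip": 0.65, "translation": [0.002, 0.061, 0.083], "delta_rot": [0, 0, -0.0206]}]}}

```text
clock: 16.75
ee_pos: [0.5966, 0.1981, 0.1776]
ee_rot: [-2.304, -2.136, 0.0]
force: [-4.0, 0.4, 1.6]
opening: 0.0699
```

Run:
```python
from h import *
where();print(rowr(-.101,.243,.18,90))
```

```text
clk 16.75 rail xy [-0.1106  0.2384] z 0.1776 th 89.58 F [-4.   0.4  1.6] open 0.0699
([0.0046, 0.0096, -0.0024], [-0.0001, 0.0001, -0.0023])
```

Request:
{"op": "carry_out", "data": {"targets": [{"grip": 0.65, "translation": [0.001, 0.004, -0.001], "delta_rot": [0, 0, -0.002]}, {"grip": 0.65, "translation": [0.001, 0.007, -0.001], "delta_rot": [0, 0, -0.002]}, {"grip": 0.65, "translation": [0.001, 0.009, -0.001], "delta_rot": [0, 0, -0.002]}, {"grip": 0.65, "translation": [0.001, 0.0105, -0.001], "delta_rot": [0, 0, -0.002]}, {"grip": 0.65, "translation": [0.001, 0.0115, -0.001], "delta_rot": [0, 0, -0.002]}, {"grip": 0.65, "translation": [0.001, 0.012, -0.001], "delta_rot": [0, 0, -0.002]}]}}

```text
clock: 17.5
ee_pos: [0.606, 0.1986, 0.1784]
ee_rot: [-2.294, -2.14, 0.009]
force: [-10.7, 1.6, 4.4]
opening: 0.0707
```

Run:
```python
from h import *
where();W=wsnap("w8")
print(rowr(-.13,.243,.19,90));print(rowr(-.047,.320,.26,0))
```

```text
clk 17.5 rail xy [-0.1012  0.2395] z 0.1784 th 89.94 F [-10.7   1.6   4.4] open 0.0707
([0.0034, -0.0288, -0.0114], [-0.0022, 0.0003, -0.0003])
([0.0804, 0.0536, -0.0821], [-0.0015, 0.002, 0.4997])
```

Request:
{"op": "carry_out", "data": {"targets": [{"grip": 0.65, "translation": [0, -0.015, 0], "delta_rot": [0, 0, 0]}, {"grip": 0.65, "translation": [0, -0.03, -0.03], "delta_rot": [0, 0, 0]}, {"grip": -0.06, "translation": [0.03, 0, -0.08], "delta_rot": [0, 0, 0.05]}, {"grip": -0.06, "translation": [0.086, 0.0536, -0.082], "delta_rot": [0, 0, 0.5]}, {"grip": -0.06, "translation": [0.086, 0.0536, -0.082], "delta_rot": [0, 0, 0.5]}, {"grip": -0.06, "translation": [0.086, 0.0536, -0.082], "delta_rot": [0, 0, 0.5]}, {"grip": -0.06, "translation": [0.086, 0.0536, -0.082], "delta_rot": [0, 0, 0.5]}, {"grip": -0.06, "translation": [0.086, 0.0536, -0.082], "delta_rot": [0, 0, 0.5]}, {"grip": -0.06, "translation": [0.086, 0.0536, -0.082], "delta_rot": [0, 0, 0.5]}, {"grip": -0.06, "translation": [0.086, 0.0536, -0.082], "delta_rot": [0, 0, 0.5]}]}}

```text
clock: 18.8
ee_pos: [0.6676, 0.2804, 0.261]
ee_rot: [-3.141, -0.041, -0.004]
force: [-0.3, 0.1, 0.1]
opening: 0.0406
```

Run:
```python
from h import *
where()
W=wsnap("w9")
for u in (210,250,290):
    for v in range(205,255,6):
        x,y=w2r(W[v,u,0],W[v,u,1]); print(u,v,np.round([x*1000,y*1000,W[v,u,2]*1000],1))
print(rowr(-.047,.326,.18,0))
```

```text
clk 18.8 rail xy [-0.0454  0.3255] z 0.261 th 5.4 F [-0.3  0.1  0.1] open 0.0406
210 205 [-79.7 313.   -0.7]
210 211 [-79.4 308.2  -0.5]
210 217 [-79.2 303.1  -0.8]
210 223 [-78.9 298.   -1.1]
210 229 [-68.1 334.8  92.9]
210 235 [-67.  335.4 100.8]
210 241 [-66.9 332.6 101. ]
210 247 [-66.7 329.9 101.3]
210 253 [-66.3 328.  103.3]
250 205 [-49.2 316.1   0. ]
250 211 [-48.8 311.   -0.7]
250 217 [-48.3 305.8  -1.4]
250 223 [-47.9 300.9  -1.3]
250 229 [-4.740e+01  2.964e+02 -1.000e-01]
250 235 [-47.  291.   -0.8]
250 241 [-46.7 290.2   8.4]
250 247 [-46.6 290.6  19.2]
250 253 [-46.4 290.   27.2]
290 205 [-18.6 318.5  -1.4]
290 211 [-18.  313.6  -1.6]
290 217 [-17.5 308.9  -0.9]
290 223 [-17.  304.5   0.4]
290 229 [-16.2 298.8  -1.2]
290 235 [-15.6 293.9  -0.9]
290 241 [-15.5 290.4   2.6]
290 247 [-16.6 290.3  13. ]
290 253 [-17.8 290.8  23.6]
([-0.0017, -0.0007, 0.081], [-0.0001, -0.0007, 0.0288])
```

View pics/w9.png

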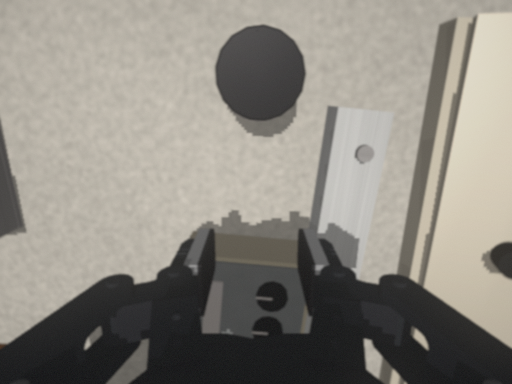

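Request:
{"op": "carry_out", "data": {"targets": [{"grip": -0.06, "translation": [-0.002, 0.003, 0.02], "delta_rot": [0, 0, 0.029]}, {"grip": -0.06, "translation": [-0.002, 0.005, 0.06], "delta_rot": [0, 0, 0.029]}, {"grip": -0.06, "translation": [-0.002, 0.007, 0.081], "delta_rot": [0, 0, 0.029]}, {"grip": -0.06, "translation": [-0.002, 0.009, 0.081], "delta_rot": [0, 0, 0.029]}]}}

```text
clock: 19.35
ee_pos: [0.6652, 0.271, 0.1778]
ee_rot: [3.139, -0.09, -0.004]
force: [-0.8, 0.2, 0.8]
opening: 0.0403
```

Run:
```python
from h import *
where();print(rowr(-.047,.3,.18,0),rowr(-.047,.127,.18,0))
```

```text
clk 19.35 rail xy [-0.0471  0.3159] z 0.1778 th 0.65 F [-0.8  0.2  0.8] open 0.0403
([-0.0001, 0.0159, -0.0022], [0.0005, 0.0008, 0.0036]) ([-0.002, 0.1889, -0.0019], [0.0005, 0.0008, 0.0036])
```

Request:
{"op": "carry_out", "data": {"targets": [{"grip": -0.06, "translation": [0, 0.01, -0.001], "delta_rot": [0, 0, 0.0036]}, {"grip": -0.06, "translation": [0, 0.02, -0.001], "delta_rot": [0, 0, 0.0036]}, {"grip": -0.06, "translation": [0, 0.03, -0.001], "delta_rot": [0, 0, 0.0036]}, {"grip": -0.06, "translation": [-0.0004, 0.04, -0.001], "delta_rot": [0, 0, 0.0036]}, {"grip": -0.06, "translation": [-0.0005, 0.05, -0.001], "delta_rot": [0, 0, 0.0036]}, {"grip": -0.06, "translation": [-0.0006, 0.06, -0.001], "delta_rot": [0, 0, 0.0036]}, {"grip": -0.06, "translation": [-0.0007, 0.07, -0.001], "delta_rot": [0, 0, 0.0036]}, {"grip": -0.06, "translation": [-0.0008, 0.08, -0.001], "delta_rot": [0, 0, 0.0036]}, {"grip": -0.06, "translation": [-0.0009, 0.09, -0.001], "delta_rot": [0, 0, 0.0036]}, {"grip": -0.06, "translation": [-0.001, 0.1, -0.001], "delta_rot": [0, 0, 0.0036]}]}}

```text
clock: 20.6
ee_pos: [0.6588, 0.1709, 0.1806]
ee_rot: [3.139, -0.111, -0.0]
force: [1.3, 3.3, 1.7]
opening: 0.0404
```

Run:
```python
from h import *
where();print(rowr(-.047,.127,.18,0))
```

```text
clk 20.6 rail xy [-0.0466  0.2155] z 0.1806 th -0.12 F [1.3 3.3 1.7] open 0.0404
([-0.0002, 0.0885, 0.0006], [0.0001, 0.0001, -0.0007])
```

Request:
{"op": "carry_out", "data": {"targets": [{"grip": -0.06, "translation": [0, 0.01, 0], "delta_rot": [0, 0, 0]}, {"grip": -0.06, "translation": [0, 0.02, 0], "delta_rot": [0, 0, 0]}, {"grip": -0.06, "translation": [0, 0.03, 0], "delta_rot": [0, 0, 0]}, {"grip": -0.06, "translation": [0, 0.04, 0], "delta_rot": [0, 0, 0]}, {"grip": -0.06, "translation": [0, 0.05, 0], "delta_rot": [0, 0, 0]}, {"grip": -0.06, "translation": [0, 0.06, 0], "delta_rot": [0, 0, 0]}, {"grip": -0.06, "translation": [0, 0.067, 0], "delta_rot": [0, 0, 0]}, {"grip": -0.06, "translation": [0, 0.073, 0], "delta_rot": [0, 0, 0]}, {"grip": -0.06, "translation": [0, 0.079, 0], "delta_rot": [0, 0, 0]}, {"grip": -0.06, "translation": [0, 0.083, 0], "delta_rot": [0, 0, 0]}]}}

```text
clock: 21.85
ee_pos: [0.653, 0.0884, 0.1806]
ee_rot: [3.139, -0.111, -0.0]
force: [1.4, 2.6, 0.6]
opening: 0.0402
```

Run:
```python
from h import *
where()
```

```text
clk 21.85 rail xy [-0.0468  0.1329] z 0.1806 th -0.12 F [1.4 2.6 0.6] open 0.0402
```

Request:
{"op": "carry_out", "data": {"targets": [{"grip": -0.06, "translation": [0, 0.002, 0], "delta_rot": [0, 0, 0]}, {"grip": -0.06, "translation": [0, 0.004, 0], "delta_rot": [0, 0, 0]}, {"grip": -0.06, "translation": [0, 0.005, 0], "delta_rot": [0, 0, 0]}, {"grip": -0.06, "translation": [0, 0.006, 0], "delta_rot": [0, 0, 0]}, {"grip": -0.06, "translation": [0, 0.007, 0], "delta_rot": [0, 0, 0]}, {"grip": -0.06, "translation": [0, 0.008, 0], "delta_rot": [0, 0, 0]}]}}

```text
clock: 22.6
ee_pos: [0.6525, 0.0832, 0.1806]
ee_rot: [-3.135, 0.112, -0.001]
force: [0.4, 14.2, -1.3]
opening: 0.0401
```

Run:
```python
from h import *
where()
```

```text
clk 22.6 rail xy [-0.0469  0.1276] z 0.1806 th -0.16 F [ 0.4 14.2 -1.3] open 0.0401
```

Run:
```python
from h import *
print(rowr(-.14,.013,.26,90));print(rowr(-.14,.013,.178,90))
```

```text
([-0.0927, 0.1145, -0.0799], [-0.0011, -0.0012, -0.5009])
([-0.0927, 0.1149, 0.0021], [-0.0011, -0.0012, -0.5009])
```

Request:
{"op": "carry_out", "data": {"targets": [{"grip": -0.06, "translation": [0, -0.016, 0], "delta_rot": [0, 0, 0]}, {"grip": -0.06, "translation": [0, -0.02, -0.05], "delta_rot": [0, 0, 0]}, {"grip": 0.4, "translation": [-0.03, 0, -0.08], "delta_rot": [0, 0, -0.06]}, {"grip": 0.4, "translation": [-0.093, 0.1145, -0.08], "delta_rot": [0, 0, -0.501]}, {"grip": 0.4, "translation": [-0.093, 0.1145, -0.08], "delta_rot": [0, 0, -0.501]}, {"grip": 0.4, "translation": [-0.093, 0.1145, -0.08], "delta_rot": [0, 0, -0.501]}, {"grip": 0.4, "translation": [-0.093, 0.1145, -0.08], "delta_rot": [0, 0, -0.501]}, {"grip": 0.4, "translation": [-0.093, 0.1145, -0.08], "delta_rot": [0, 0, -0.501]}, {"grip": 0.4, "translation": [-0.093, 0.1145, -0.08], "delta_rot": [0, 0, -0.501]}, {"grip": 0.4, "translation": [-0.093, 0.1145, -0.08], "delta_rot": [0, 0, -0.501]}]}}

```text
clock: 23.85
ee_pos: [0.5516, -0.027, 0.2606]
ee_rot: [2.369, 2.063, -0.002]
force: [-0.4, -1.1, 0.9]
opening: 0.0597
```

Run:
```python
from h import *
where();print(rowr(-.14,.013,.178,90),rowr(-.1005,.013,.178,90))
W=tsnap("t10");print(mod(W,-.02,-.045,.035,.06,.16))
W=wsnap("w10");print(mod(W,-.02,-.045,.035,.06,.16))
```

```text
clk 23.85 rail xy [-0.1401  0.0108] z 0.2606 th 86.01 F [-0.4 -1.1  0.9] open 0.0597
([0.0023, -0.0, 0.0826], [-0.0002, 0.0005, -0.0222]) ([0.0051, 0.0394, 0.0826], [-0.0002, 0.0005, -0.0222])
(np.int64(2049), array([-44.4, -10.4]), array([[279.1,  94.8]]), 89.98)
(np.int64(12026), array([-49.2, -16.4]), array([[268.9,  91.5]]), 89.99)
```

View pics/w10.png

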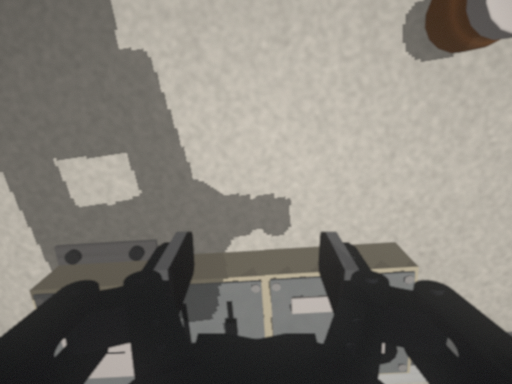

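Request:
{"op": "carry_out", "data": {"targets": [{"grip": 0.4, "translation": [0.003, 0, 0.03], "delta_rot": [0, 0, -0.022]}, {"grip": 0.4, "translation": [0.003, 0, 0.075], "delta_rot": [0, 0, -0.022]}, {"grip": 0.4, "translation": [0.003, 0.005, 0.081], "delta_rot": [0, 0, -0.022]}, {"grip": 0.4, "translation": [0.003, 0.015, 0.081], "delta_rot": [0, 0, -0.022]}, {"grip": 0.4, "translation": [0.003, 0.025, 0.081], "delta_rot": [0, 0, -0.022]}, {"grip": 0.4, "translation": [0.003, 0.033, 0.081], "delta_rot": [0, 0, -0.022]}, {"grip": 0.4, "translation": [0.003, 0.037, 0.081], "delta_rot": [0, 0, -0.022]}, {"grip": 0.4, "translation": [0.003, 0.039, 0.081], "delta_rot": [0, 0, -0.022]}, {"grip": 0.4, "translation": [0.003, 0.04, 0.081], "delta_rot": [0, 0, -0.022]}]}}

```text
clock: 25.08
ee_pos: [0.5896, -0.0294, 0.1796]
ee_rot: [-2.3, -2.132, 0.008]
force: [-9.9, 1.4, 6.6]
opening: 0.0597
```

Run:
```python
from h import *
where()
```

```text
clk 25.075 rail xy [-0.1021  0.011 ] z 0.1796 th 89.57 F [-9.9  1.4  6.6] open 0.0597
```

Request:
{"op": "carry_out", "data": {"targets": [{"grip": 0.4, "translation": [0, 0.0015, 0], "delta_rot": [0, 0, -0.002]}, {"grip": 0.4, "translation": [0, 0.003, 0], "delta_rot": [0, 0, -0.002]}, {"grip": 0.4, "translation": [0, 0.003, 0], "delta_rot": [0, 0, -0.002]}]}}

```text
clock: 25.45
ee_pos: [0.591, -0.0296, 0.1795]
ee_rot: [-2.29, -2.137, 0.014]
force: [-13.2, 0.9, 9.3]
opening: 0.0603
```

Run:
```python
from h import *
where()
```

```text
clk 25.45 rail xy [-0.1006  0.0109] z 0.1795 th 89.96 F [-13.2   0.9   9.3] open 0.0603
```

Request:
{"op": "carry_out", "data": {"targets": [{"grip": 0.4, "translation": [0, -0.02, 0], "delta_rot": [0, 0, 0]}, {"grip": 0.4, "translation": [0, -0.045, -0.04], "delta_rot": [0, 0, 0]}, {"grip": 0.4, "translation": [-0.02, -0.06, -0.1], "delta_rot": [0, 0, 0]}, {"grip": 0.4, "translation": [-0.36, -0.15, -0.2], "delta_rot": [0, 0, 0]}, {"grip": 0.4, "translation": [-0.36, -0.15, -0.2], "delta_rot": [0, 0, 0]}, {"grip": 0.4, "translation": [-0.36, -0.15, -0.2], "delta_rot": [0, 0, 0]}, {"grip": 0.4, "translation": [-0.36, -0.15, -0.2], "delta_rot": [0, 0, 0]}, {"grip": 0.4, "translation": [-0.36, -0.15, -0.2], "delta_rot": [0, 0, 0]}, {"grip": 0.4, "translation": [-0.36, -0.15, -0.2], "delta_rot": [0, 0, 0]}, {"grip": 0.4, "translation": [-0.36, -0.15, -0.2], "delta_rot": [0, 0, 0]}]}}

```text
clock: 26.7
ee_pos: [0.419, -0.3818, 0.3811]
ee_rot: [2.299, 2.134, -0.001]
force: [0.1, 1.1, -0.1]
opening: 0.0597
```

Run:
```python
from h import *
where()
W=tsnap("t11");Z=W[...,2]
p,d=eyes.snapshot("scene");cv2.imwrite("pics/s11.png",p[:,:,::-1])
xr=c_*W[...,0]+s_*W[...,1]-B_; yr=-s_*W[...,0]+c_*W[...,1]
for n,a,b in [("bolted",-.155,-.072),("narrow",-.068,.012),("wide",.015,.122)]:
    m=(Z>.0365)&(Z<.05)&(xr>-.11)&(xr<.006)&(yr>a)&(yr<b);print(n,m.sum(),np.round(np.percentile(xr[m],[.5,2,98,99.5])*1000,1),np.round(np.percentile(yr[m],[.5,99.5])*1000,1))
m=(Z>.0365)&(Z<.05)&(xr>-.13)&(xr<.006)&(abs(yr)<.2)
r=cv2.minAreaRect(np.stack([xr[m],yr[m]],1).astype(np.float32)*1000);print(r)
def rect(name,x,y,h,zl,zh):
    m=(abs(W[...,0]-x)<h)&(abs(W[...,1]-y)<h)&(Z>zl)&(Z<zh);print(name,cv2.minAreaRect(W[m][:,:2].astype(np.float32)*1000)[:2],np.median(Z[m]))
rect("fjar",.4527,.1175,.035,.04,.09);rect("ejar",.668,.361,.035,.04,.09);rect("holder",.593,-.328,.045,.02,.09);rect("spare",.428,.347,.03,.06,.1);rect("can",.44,.289,.027,.06,.1)
q=cv2.imread("pics/t11.png")[100:270,80:350];cv2.imwrite("pics/t11z.png",cv2.resize(q,None,fx=2.9,fy=2.9,interpolation=cv2.INTER_CUBIC))
```

```text
clk 26.7 rail xy [-0.2481 -0.3523] z 0.3811 th 89.65 F [ 0.1  1.1 -0.1] open 0.0597
bolted 1162 [-89.9 -88.6  -2.3  -0.9] [-149.5  -72.5]
narrow 1183 [-89.7 -88.2  -2.7  -0.9] [-67.6  11.3]
wide 1532 [-90.1 -88.9  -2.7  -1.3] [ 15.6 117.8]
((-45.475257873535156, -15.75543212890625), (90.5898666381836, 268.3431701660156), 0.05249922350049019)
fjar ((452.54315185546875, 117.56468200683594), (37.679439544677734, 37.474998474121094)) 0.0582949674186044
ejar ((668.4093627929688, 360.84283447265625), (44.908451080322266, 45.78975296020508)) 0.06004346609349636
holder ((592.8309326171875, -328.16656494140625), (49.976261138916016, 50.67339324951172)) 0.03511590016968348
spare ((427.7357177734375, 344.89776611328125), (38.871334075927734, 38.822933197021484)) 0.07999939619303648
can ((440.6887512207031, 287.6632385253906), (38.7910041809082, 37.450965881347656)) 0.08005341183230313
```

View pics/t11z.png

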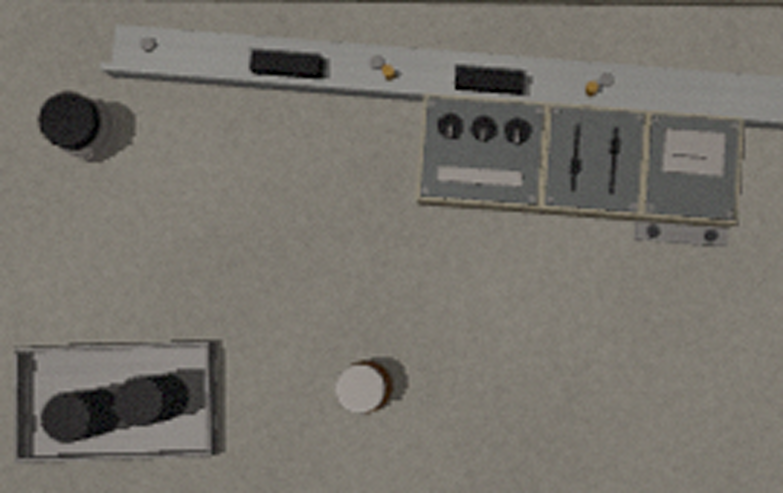

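View pics/s11.png

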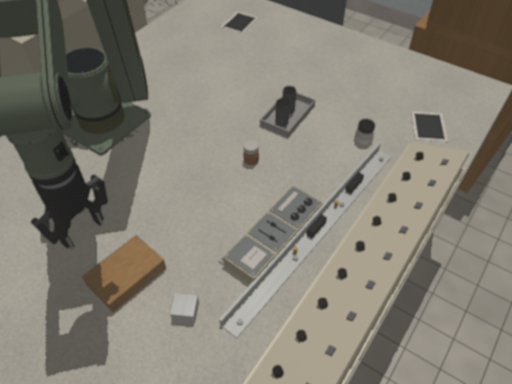

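Run:
```python
from h import *
print(ctrl.finish_job())
```

```text
the job is handed in; nothing more can be done
None
```

The job is done and handed in at about 27 s on the robot's clock. Finishing gives no verdict, so the result below rests on my own checks.

**What I did**
- I picked the canister out of the gap between the bolted and narrow modules and stood it upright in the tray beside the spare.
- I slid the narrow module against the rail, then along it to the bolted module, and did the same with the wide module against the narrow one. I ended with a light push of both back against the rail. The forces I read while pushing were at most about 15 N sideways.

**What the last checks showed**
- **Row:** the last top-camera picture gives it as one straight block of 90.6 x 268.3 mm, against 90 x 268 mm ideal. It is within 0.1° of the rail, and the three fronts and backs line up within about 0.5 mm. The arm's position when each module stopped differed by 104.0 mm, exactly the wide module's width.
- **Canisters:** both are upright in the tray, with tops at 80 mm and about 19 mm between them.
- **Bystanders:** the two jars, the block and the spare canister are where they were, within about 1 mm.
- **Arm:** it is clear of everything.

No check failed. The wrist and top cameras disagreed by 2 to 3 mm in distance from the robot, about what their calibration allows, so I relied on contact forces for the final fits.

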